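# Drive the jammed battery cartridge out of the flashlight barrel

### The arm

A 6-joint arm with a two-finger parallel gripper is mounted at the origin on the work surface. World frame = base frame: x ahead of the robot, y to its left, z up, the work surface at z = 0. Lengths are in m, angles in rad, forces in N, time in s.
With the tool pointing down it reaches from about 0.275 to 0.975 m from the base axis. Payload 8.4 kg.
Tool frame: the origin (TCP) lies midway between the tips of the shut fingers; the grasp point (between the pads) lies behind it (bot.grasp_offset is the z of the grasp point in the tool frame, in m); z points along the fingers, y is the direction in which the jaws open and shut (so a half turn about z gives the same grasp; the last joint's range is limited). The gripper opens to 92 mm and grips with 3 to 60 N. Pads are 20 mm wide; open, the fingers measure 128 mm over their backs; the gripper's body (75 mm by 189 mm) begins 69 mm behind the grasp point.
Start: joints at [1.136, 0.353, 1.633, -0, 1.155, -0.002], TCP at [0.262, 0.567, 0.215] pointing down, gripper open.
Joint ranges: [-2.63, 2.63], [-0.92, 2.1], [0.06, 2.66], [-1.3, 4.44], [0, 2.69], [-3.02, 3.02]. Speed limits (rad/s): [2.22, 2.22, 2.79, 3.14, 3.14, 3.14].

### API

Orientations are given as a unit quaternion [x, y, z, w].
In Python, from plant import telemetry, capture, camera_model, bot gives the robot as it stands.
- The arm moves only by the tool send_rows, never from a script. Its arguments are lists of equal length, an entry for each row: "hand": the opening, from -1 (shut) to 1 (fully open); "translation": the shift along the tool's x, y, z in m, a list of three; "roll": the turn about the tool's z in rad. In form: {"hand": [hand, ...], "translation": [[dx, dy, dz], ...], "roll": [roll, ...]}. A call has exactly 10 rows; each row is the pose to reach, as a shift and turn from the pose measured when the call began, along the tool's axes at that moment; what a row does not reach only later rows make up. A row lasts 1/10 s, in which the tool goes at most 50 mm and 8.59 degrees, less where a joint would pass 70% of its speed; a pose out of reach is approached as far as the arm can. A call with a gripper value outside its range is refused whole. The fingers move at their own pace and stop on an object; "force" is the grip in N (left out, the last holds). Time passes only in rows, so rows that repeat a pose let the fingers close, or fill a call up. It gives the time, the measured TCP pose, the force and the opening at its end, in the units of the state.
- telemetry.observe(): the state, without advancing time (a new reading comes with each control period).
- capture(name): name is "scene" or "top"; returns the picture (384x512x3 uint8, red, green, blue); there is no depth.
- camera_model(name): a dict with "K" (3x3 intrinsics, pixels), "k1" (the pictures are not rectified: a ray, as slopes to the right and down, at radius r is drawn at 1 + k1 r^2 times it, then the intrinsics apply), "rvec" (rotation vector, rad) and "tvec" (3), from world to camera coordinates, as OpenCV has them. Camera axes: x right, y down, z forward; pixel columns grow to the right and rows downward; lengths in m; the calibration is good to about 2 mm. A picture is of the moment at which its call begins. camera_model takes no time and is no camera call.
- bot.close_job(): hands the job in, once; it reports no verdict.
The state is a dict: "clock": time; "joint_pos": joint angles; "joint_velocities": joint speeds; "joint_efforts": joint torques, N m; "eef_pos": TCP position; "tool_rot": TCP orientation; "force": force on the tool from outside, world axes, zero at the start; "torque": the same for the moment, N m; "finger_gap": opening from 0.0 (shut) to 1.0 (fully open).
Only numpy, scipy, OpenCV 4.12 (cv2) and the standard library are available. Lean on these libraries where they do the work, as an engineer would, in place of code of your own. Each camera call takes 0.05 s, during which the arm holds its last target. There are 200 camera calls.

### The job

The battery cartridge is jammed in the orange flashlight barrel clamped upright on the bench. Take the ejector rod out of its wooden block, put it down the barrel and slowly drive the cartridge out below until it stands hard on the green coaster, keeping the rod pressed still on it for about half a second with a firm push of some 16 N, and at no time more than 24 N, as the cell is easily crushed. Then draw the rod out and put it back fully home in its block, leaving everything else on the bench alone.

Things in the scene. Friction and masses are not known exactly. Their poses are not given: they have to be found in the camera images.
- cradle: Fixed wooden cradle, 90 x 140 mm, 97 mm high, origin under its centre, z up, cheeks at y = +-62 mm, open along x. It clamps an orange barrel upright on its z axis. Under the barrel lies a green coaster, 92 mm across, 6 mm thick, on a springy pad (10 N per mm, 8 mm of give). Its height differs each time and is not measured: its top is 12 to 36 mm below the barrel's lower end.
- barrel_mouth (a point): Centre of the barrel's upper opening, on the bore axis, 155 mm above the bench. The barrel is 80 mm long (lower end 75 mm above the bench), 35 mm across outside (46 mm at the mouth); the bore is 20 mm across, open at both ends, flaring to 31 mm in the top 14 mm.
- cartridge: Steel cartridge, 40 mm long, 19 mm across; origin at the centre of its foot, z up, flat top 40 mm above. Found with its foot 0 to 6 mm below the barrel's lower end. It slides only along the bore, resists with about 6 N plus 1.5 N per 10 mm/s of speed (a fast push breaks the force limit), and stays where left, but for up to 3 mm of spring back from the pad.
- rod_grip (a point): Centre of the ejector rod's square wooden grip, 26 x 26 mm (sides along x and y), 44 mm high, gripped from above. Below it a flange 52 mm across, 6 mm thick, then a steel shaft 16 mm across, 100 mm long, its tip tapered and 128 mm below this point. z up along the rod; about 0.2 kg. It starts upright in its block, flange on the block's top.
- rod_tip (a point): Centre of the lower end (10 mm across) of the ejector rod's shaft, on the rod's axis.
- holder_hole (a point): Centre of the mouth of the vertical hole, 22 mm across and through to the bench, in the rod's fixed wooden block (85 x 85 mm, 105 mm high); the mouth is at the block's top. With the rod fully home its flange rests on the block and its tip is 100 mm below this point.
- lamp_head: Loose orange flashlight head, 66 mm across, 45 mm high, origin under its centre. Leave alone.
- boot_brush: Loose wooden boot brush, 235 x 50 mm, 41 mm high, origin under its block. Leave alone.
- tongs: Loose steel tongs lying flat, about 205 mm long, origin at the middle. Leave alone.
- wax_tin: Loose blue wax tin, 72 mm across, 50 mm high. Leave alone.
- mug: Loose blue mug, 80 mm across, 90 mm high, origin under its centre. Leave alone.
Things that resemble listed ones, but are neither listed nor needed, are in the scene too. What is shaped like the part that bears rod_grip but white is not meant. Of the things that look like the part that bears holder_hole, take the one that is farthest to the robot's left at the start.

How it is judged:
On the way, in this order (a step that is already met when the one before it is completed fails the run):
1. the rod's tip is in the barrel's bore, at least 20 mm below the mouth (horizontal distance between rod_tip and barrel_mouth below 0.008 m and z of rod_tip in the frame of cradle below 0.135 m), for 0.05 s.
2. the cartridge stands hard on the coaster: the rod presses on it at rest (under 5 mm/s) with more than 12 N, for 0.25 s (contact force between rod and cartridge above 12 N and linear speed of rod below 0.005 m/s and horizontal distance between rod_tip and barrel_mouth below 0.008 m and z of cartridge in the frame of cradle below 0.065 m), for 0.25 s.
At the end, for the whole second after the job is handed in: The cartridge is driven out, its foot at least 10 mm below the barrel's lower end (standing on the coaster), and the rod is back in its block, within 5 mm of fully home, upright within 7 degrees, released and at rest (horizontal distance between rod_tip and holder_hole below 0.01 m and z of rod_tip in the frame of holder_hole below -0.095 m and angle between rod_grip's own z axis and vertical below 0.12 rad and linear speed of rod below 0.02 m/s and z of cartridge in the frame of cradle below 0.065 m); the robot touches nothing.
It fails at once if the rod presses the cartridge, barrel or cradle with more than 24 N (contact force between rod and cradle above 24 N or contact force between rod and cartridge above 24 N).
It fails at once if something else on the bench is moved more than 30 mm (distance of any of lamp_head, boot_brush, tongs, wax_tin, mug from where it was at the start of the episode above 0.03 m).
It also fails if it takes over 69 s, if anything falls off the work surface, if the arm or the gripper's body presses on something with over 40 N, if the wrist force passes 120 N, or if a joint passes its speed limit or range.

## Working session

There is one attempt and no reset: what is moved stays moved. The work goes in short steps, Python scripts to look and compute and a tool call to move; the robot and the scene stay as the last step left them, time stands still between calls to the robot, and variables do not carry over. Pictures are saved under pics/ and viewed, about 8 in all and at most 12, crops included, and the job is handed in when it is done.

Besides the shell and the picture viewer there is one more tool, called after ">>>" as name(argument=value, ...), one argument or row to a line, values as JSON. send_rows: Moves the arm, as the interface text tells. Its arguments: {"type":"object","properties":{"hand":{"type":"array","items":{"type":"number"}},"translation":{"type":"array","items":{"type":"array","items":{"type":"number"}}},"roll":{"type":"array","items":{"type":"number"}},"force":{"type":"number"}},"required":["hand","translation","roll"]}

```bash
mkdir -p pics; cat > h.py <<'E'
import numpy as np, cv2
from plant import telemetry, capture, camera_model, bot
def snap(cam,name):
    im=capture(cam); cv2.imwrite(f'pics/{name}.png',im[:,:,::-1]); return im
def ray(cam,u,v):
    m=camera_model(cam);K=np.array(m['K']);R=cv2.Rodrigues(np.array(m['rvec'],float))[0];t=np.array(m['tvec']).ravel()
    p=cv2.undistortPoints(np.array([[[u,v]]],float),K,np.array([m['k1'],0,0,0],float)).ravel()
    d=R.T@np.array([p[0],p[1],1]); return -R.T@t,d
def at_z(cam,u,v,z):
    o,d=ray(cam,u,v); return o+d*(z-o[2])/d[2]
def proj(cam,P):
    m=camera_model(cam)
    return cv2.projectPoints(np.array([P],float),np.array(m['rvec'],float),np.array(m['tvec'],float),np.array(m['K']),np.array([m['k1'],0,0,0],float))[0].ravel()
def crop(name,src,u0,v0,u1,v1,s):
    im=cv2.imread(f'pics/{src}.png')[v0:v1,u0:u1]
    cv2.imwrite(f'pics/{name}.png',cv2.resize(im,None,fx=s,fy=s,interpolation=cv2.INTER_CUBIC))
E
python3 - <<'E'
from h import *
a=snap('scene','s0');b=snap('top','t0')
for n,i in(('s0',a),('t0',b)): cv2.imwrite(f'pics/{n}b.png',cv2.resize(i[:,:,::-1],(800,600),interpolation=cv2.INTER_CUBIC))
print(telemetry.observe(),bot.grasp_offset)
for c in('scene','top'): print(camera_model(c), ray(c,256,192))
E
```

```text
{'clock': 0.1, 'joint_pos': array([ 1.13557549e+00,  3.53574959e-01,  1.63406767e+00,  2.04760493e-05,
        1.15513687e+00, -2.43140292e-03]), 'joint_velocities': array([-0.00031853, -0.00139342, -0.00283722,  0.00013711,  0.00262623,
        0.00085466]), 'joint_efforts': array([-1.37443763e-03, -5.94905877e+01, -3.34931374e+01,  6.97394321e-02,
        1.83963025e-02, -5.50659252e-06]), 'eef_pos': array([0.2619583 , 0.56697922, 0.21393781]), 'tool_rot': array([ 2.14713832e-01,  9.76676824e-01, -5.77235510e-04, -1.37962327e-04]), 'force': array([-0.10746706,  0.56704176,  0.12085587]), 'torque': array([-0.04159266, -0.00341695,  0.03066709]), 'finger_gap': 1.0033283282927954} -0.0187
{'K': array([[399.33565703,   0.        , 256.01896458],
       [  0.        , 399.33565703, 194.55034758],
       [  0.        ,   0.        ,   1.        ]]), 'k1': -0.014132009492654809, 'rvec': array([ 2.22925877,  0.55324194, -0.27438929]), 'tvec': array([-0.51108928, -0.08507972,  1.54499237])} (array([ 1.04375191, -0.8308794 ,  0.93577434]), array([-0.36977368,  0.66622702, -0.64764942]))
{'K': array([[372.52577052,   0.        , 260.85170891],
       [  0.        , 372.52577052, 195.01710141],
       [  0.        ,   0.        ,   1.        ]]), 'k1': 0.03802347863149273, 'rvec': array([ 2.2004347 , -2.14297163,  0.08870197]), 'tvec': array([0.01039162, 0.59230909, 1.22941539])} (array([0.47975304, 0.0147452 , 1.27750532]), array([ 0.09694673,  0.02223656, -0.99515932]))
```

View pics/s0b.png

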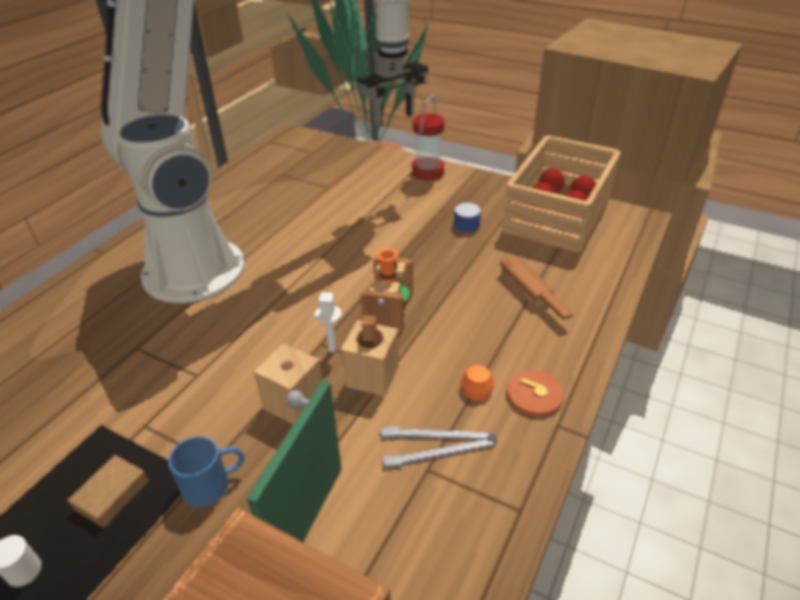

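View pics/t0b.png

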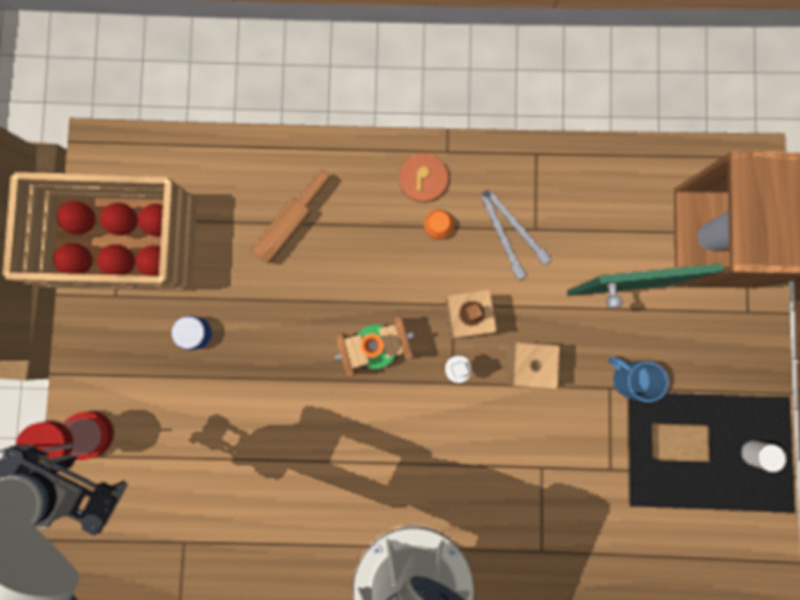

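Scene picture (800x600 scale) shows the barrel at (387,262), the brown rod in its block at (369,335), a white look-alike at (327,320) and an empty block at (288,375). In the top picture these are at barrel (372,345), brown rod (472,312), white rod (458,369) and empty block (537,365). Candidates for the grip are the brown rod and the white rod, so I take the brown one. Candidates for the block are the two at (472,312) and (537,365). Left is +y, so it is the one the rod stands in. I'll check this in a close crop.

```bash
python3 - <<'E'
from h import *
crop('c1','t0',205,175,370,260,4.8)
crop('c2','s0',155,140,285,260,5)
for c,u,v,z in(('top',472,312,.155),('top',537,365,.105),('top',372,345,.155),('scene',387,256,.155),('scene',369,320,.155)): print(c,at_z(c,u*.64,v*.64,z))
E
```

```text
top [ 0.56945011 -0.09988446  0.155     ]
top [ 0.47076097 -0.23617958  0.105     ]
top [0.50071708 0.09126609 0.155     ]
scene [0.50579021 0.08580133 0.155     ]
scene [ 0.57384582 -0.10487171  0.155     ]
```

View pics/c1.png

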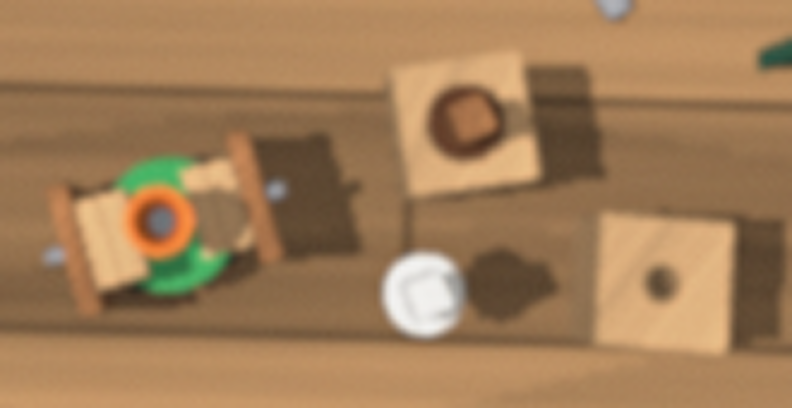

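View pics/c2.png

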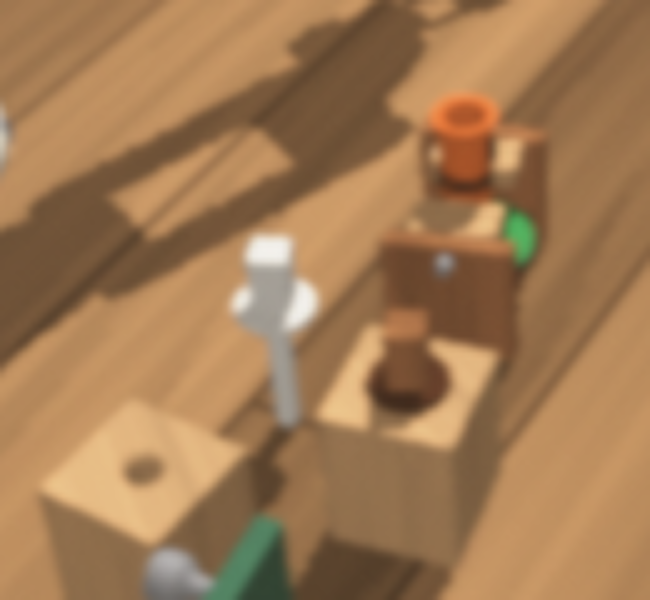

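```bash
python3 - <<'E'
from h import *
crop('c3','t0',280,180,330,220,16)
f=lambda x,y:(205+x/4.8,175+y/4.8); g=lambda x,y:(155+x/5,140+y/5)
print('grip',at_z('top',*f(471,118),.155),at_z('scene',*g(406,322),.155))
print('flange',at_z('top',*f(466,122),.111),at_z('scene',*g(408,380),.111))
print('block',at_z('top',*f(465,123),.105))
print('mouth',at_z('top',*f(160,221),.155),at_z('scene',*g(464,115),.155))
print('white',at_z('top',*f(430,293),.155))
im=cv2.imread('pics/t0.png');hsv=cv2.cvtColor(im,cv2.COLOR_BGR2HSV)
m=cv2.inRange(hsv,(5,190,150),(14,255,255));m[:, :228]=0;m[:,252:]=0;m[:210]=0;m[240:]=0
ys,xs=np.nonzero(m);(c,r)=cv2.minEnclosingCircle(np.c_[xs,ys].astype(np.float32));print(len(xs),c,r,at_z('top',*c,.155))
E
```

```text
grip [ 0.56982566 -0.10302739  0.155     ] [ 0.57306899 -0.10331932  0.155     ]
flange [ 0.57064961 -0.10442698  0.111     ] [ 0.57375187 -0.1062777   0.111     ]
block [ 0.57044144 -0.10439559  0.105     ]
mouth [0.50001269 0.09048093 0.155     ] [0.50386625 0.09005809 0.155     ]
white [ 0.45977694 -0.07928364  0.155     ]
43 (237.625, 220.625) 5.876429557800293 [0.50120574 0.09265113 0.155     ]
```

View pics/c3.png

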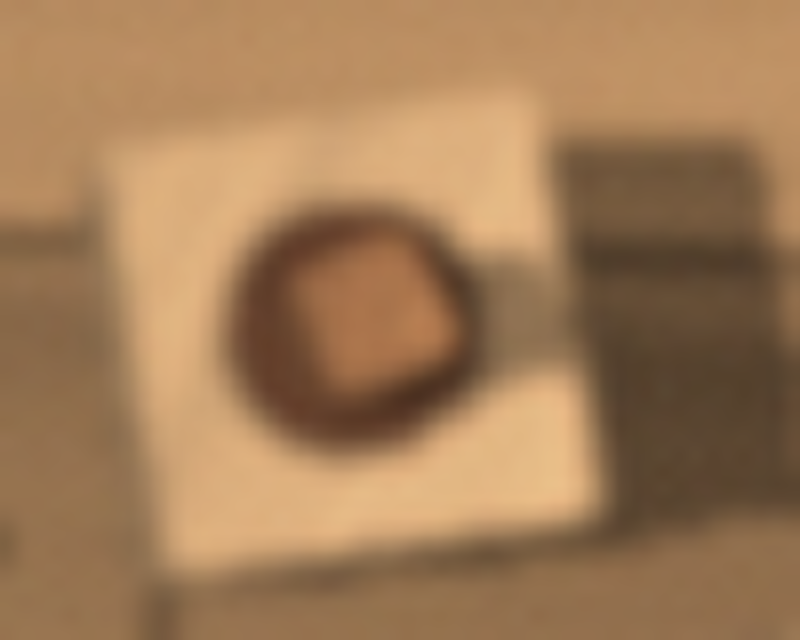

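c3 shows the brown grip's corners at (292,270), (410,235), (462,340) and (345,395), so its yaw is about +21 deg. It sits in the block centred at (354,332). Next I move above it, with the jaws at world angle about 111 deg.

>>> send_rows(
  hand=[1,1,1,1,1,1,1,1,1,1],
  translation=[
    [-0.035,-0.03,0],
    [-0.07,-0.06,0],
    [-0.105,-0.09,0],
    [-0.14,-0.12,0],
    [-0.175,-0.15,0],
    [-0.21,-0.18,0],
    [-0.245,-0.21,0],
    [-0.28,-0.24,0],
    [-0.315,-0.27,0],
    [-0.35,-0.3,0],
  ],
  roll=[-0.08,-0.16,-0.24,-0.32,-0.4,-0.48,-0.56,-0.64,-0.72,-0.8],
)

```text
clock: 1.1
eef_pos: [0.4541, 0.146, 0.2143]
tool_rot: [-0.184, 0.983, -0.0, -0.0]
force: [0.9, 0.5, 0.1]
finger_gap: 0.998
```

```bash
cat >> h.py <<'E'
from scipy.spatial.transform import Rotation as Ro
def st(target=None,yaw=None):
    s=telemetry.observe();R=Ro.from_quat(s['tool_rot']).as_matrix()
    print('t',s['clock'],'p',s['eef_pos'].round(4),'F',s['force'].round(2),'T',s['torque'].round(2),'gap mm',round(s['finger_gap']*92,1),'yaw_y',round(np.degrees(np.arctan2(R[1,1],R[0,1])),1),'tilt',round(np.degrees(np.arccos(-R[2,2])),2),'j',s['joint_pos'].round(2))
    if target is not None: print('shift tool',(R.T@(np.array(target)-s['eef_pos'])).round(4))
E
python3 -c "
from h import *
st([.571,-.103,.214])"
```

```text
t 1.1 p [0.4541 0.146  0.2143] F [0.89 0.46 0.07] T [ 0.07 -0.01  0.06] gap mm 91.8 yaw_y 111.2 tilt 0.07 j [ 0.31  0.12  1.94 -0.    1.08 -1.63]
shift tool [-0.0187 -0.2744  0.0005]
```

>>> send_rows(
  hand=[1,1,1,1,1,1,1,1,1,1],
  translation=[
    [-0.002,-0.035,0],
    [-0.005,-0.07,0],
    [-0.007,-0.105,0],
    [-0.01,-0.14,0],
    [-0.012,-0.175,0],
    [-0.014,-0.21,0],
    [-0.016,-0.245,0],
    [-0.0187,-0.2744,0],
    [-0.0187,-0.2744,0],
    [-0.0187,-0.2744,0],
  ],
  roll=[0,0,0,0,0,0,0,0,0,0],
)

```text
clock: 2.1
eef_pos: [0.5705, -0.1032, 0.2139]
tool_rot: [-0.184, 0.983, -0.0, -0.001]
force: [-0.4, -0.2, -0.3]
finger_gap: 1.003
```

```bash
python3 - <<'E'
from h import *
st([.571,-.103,.114])
snap('scene','s1');u=proj('scene',[.571,-.103,.155]);print(u)
u,v=map(int,u);crop('c4','s1',u-40,v-50,u+40,v+40,6.5)
E
```

```text
t 2.1 p [ 0.5705 -0.1032  0.2139] F [-0.45 -0.24 -0.35] T [ 0.12 -0.02 -0.02] gap mm 92.3 yaw_y 111.2 tilt 0.1 j [-0.18  0.28  1.73 -0.    1.13 -2.12]
shift tool [-0.0007 -0.      0.0999]
[235.64424716 204.11642473]
```

View pics/c4.png

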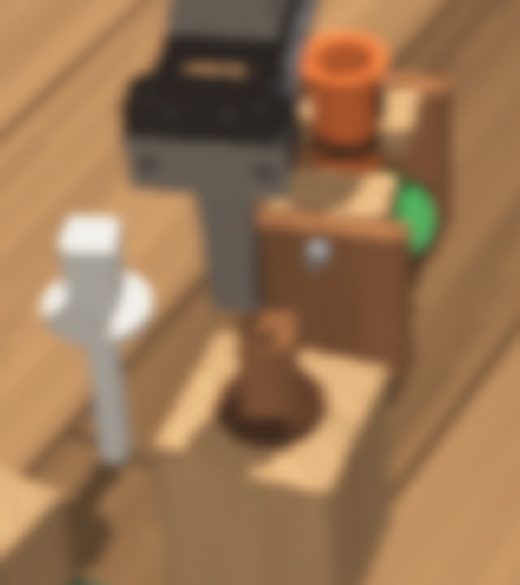

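c4 shows the open gripper above the brown grip (275,330), with a finger at (235,250). The white stand-in at (95,240) is clear. Descending, then closing.

>>> send_rows(
  hand=[1,1,1,1,1,1,1,1,1,1],
  translation=[
    [0,0,0.02],
    [0,0,0.035],
    [0,0,0.05],
    [0,0,0.065],
    [0,0,0.075],
    [0,0,0.083],
    [0,0,0.089],
    [0,0,0.094],
    [0,0,0.094],
    [0,0,0.094],
  ],
  roll=[0,0,0,0,0,0,0,0,0,0],
)

```text
clock: 3.15
eef_pos: [0.5703, -0.1027, 0.1203]
tool_rot: [-0.184, 0.983, -0.0, -0.001]
force: [-0.6, -0.7, 0.8]
finger_gap: 0.999
```

>>> send_rows(
  hand=[0,-0.2,-0.4,-0.4,-0.5,-0.6,-0.7,-0.8,-0.8,-0.8],
  translation=[
    [0,0,0],
    [0,0,0],
    [0,0,0],
    [0,0,0],
    [0,0,0],
    [0,0,0],
    [0,0,0],
    [0,0,0],
    [0,0,0],
    [0,0,0],
  ],
  roll=[0,0,0,0,0,0,0,0,0,0],
  force=40,
)

```text
clock: 4.15
eef_pos: [0.5703, -0.1027, 0.1202]
tool_rot: [-0.184, 0.983, -0.0, -0.001]
force: [-0.9, -1.0, -0.6]
finger_gap: 0.284
```

```bash
python3 -c "
from h import *
st([.571,-.103,.24])"
```

```text
t 4.15 p [ 0.5703 -0.1027  0.1202] F [-0.93 -0.99 -0.63] T [-0.01 -0.01  0.  ] gap mm 26.1 yaw_y 111.2 tilt 0.09 j [-0.18  0.39  1.81 -0.    0.94 -2.12]
shift tool [-0.0004 -0.0005 -0.1198]
```

>>> send_rows(
  hand=[-0.8,-0.8,-0.8,-0.8,-0.8,-0.8,-0.8,-0.8,-0.8,-0.8],
  translation=[
    [0,0,-0.008],
    [0,0,-0.025],
    [0,0,-0.045],
    [0,0,-0.07],
    [0,0,-0.095],
    [0,0,-0.12],
    [0,0,-0.145],
    [0,0,-0.165],
    [0,0,-0.18],
    [0,0,-0.18],
  ],
  roll=[0,0,0,0,0,0,0,0,0,0],
)

```text
clock: 5.15
eef_pos: [0.5715, -0.1027, 0.3025]
tool_rot: [-0.184, 0.983, -0.001, 0.001]
force: [0.9, -0.8, -1.3]
finger_gap: 0.286
```

```bash
python3 -c "
from h import *
st([.501,.091,.300])
snap('top','t2');snap('scene','s2')
a=cv2.imread('pics/t2.png')[170:260,210:330];b=cv2.imread('pics/s2.png')[130:250,190:310]
cv2.imwrite('pics/c5.png',np.vstack([cv2.resize(a,(440,330)),]) if 0 else np.hstack([cv2.resize(a,(400,300),interpolation=2),cv2.resize(b,(400,300),interpolation=2)]))"
```

```text
t 5.15 p [ 0.5715 -0.1027  0.3025] F [ 0.86 -0.84 -1.35] T [ 0.03 -0.01 -0.03] gap mm 26.3 yaw_y 111.2 tilt 0.14 j [-0.18  0.21  1.63 -0.    1.3  -2.12]
shift tool [-0.0043  0.2061  0.0021]
```

View pics/c5.png

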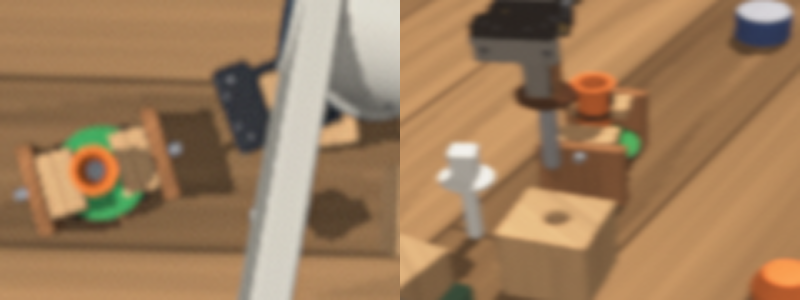

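c5 shows the rod lifted clear (tip at right-panel (550,165)), the empty hole at (557,217), and the barrel mouth at left-panel (94,171), as before. Moving over the barrel.

>>> send_rows(
  hand=[-0.8,-0.8,-0.8,-0.8,-0.8,-0.8,-0.8,-0.8,-0.8,-0.8],
  translation=[
    [0,0.012,0],
    [-0.001,0.035,0],
    [-0.001,0.065,0],
    [-0.002,0.095,0],
    [-0.002,0.125,0],
    [-0.003,0.155,0],
    [-0.0035,0.18,0],
    [-0.0037,0.198,0],
    [-0.0037,0.2058,0],
    [-0.0037,0.2058,0],
  ],
  roll=[0,0,0,0,0,0,0,0,0,0],
)

```text
clock: 6.25
eef_pos: [0.4984, 0.0915, 0.299]
tool_rot: [-0.185, 0.983, -0.0, -0.002]
force: [0.4, -0.4, -2.7]
finger_gap: 0.282
```

```bash
python3 - <<'E'
from h import *
st([.5005,.0905,.28])
snap('scene','s3')
crop('c6','s3',210,105,290,195,6.5)
for P in([.5005,.0905,.3025-.1152],[.5005,.0905,.155]): print((proj('scene',P)-[210,105])*6.5)
E
```

```text
t 6.25 p [0.4984 0.0915 0.299 ] F [ 0.42 -0.44 -2.71] T [ 0.   -0.02 -0.  ] gap mm 25.9 yaw_y 111.3 tilt 0.19 j [ 0.18  0.09  1.78 -0.    1.28 -1.76]
shift tool [-0.0016 -0.0017  0.019 ]
[238.40141043 322.49573208]
[240.34442381 374.75547328]
```

View pics/c6.png

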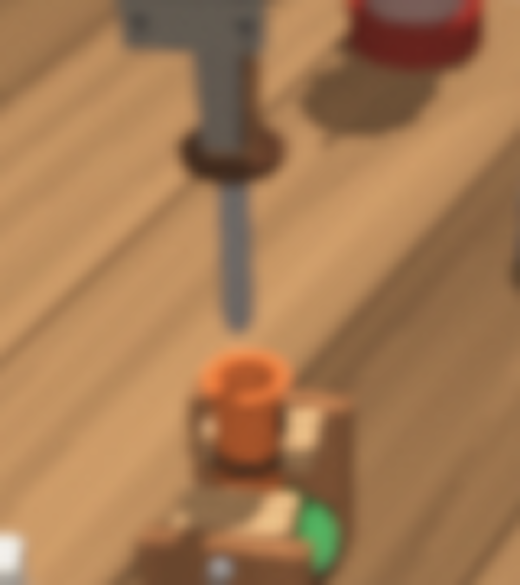

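```bash
python3 - <<'E'
from h import *
k=lambda x,y:(210+x/6.5,105+y/6.5)
print('tip',at_z('scene',*k(237,327),.1838),'mouth',at_z('scene',*k(246,377),.155))
print('flange',at_z('scene',*k(233,152),.1838+.103))
print('home hole',at_z('scene',237.1,216.8,.105))
st([.5015,.0900,.26])
E
```

```text
tip [0.49925118 0.09107005 0.1838    ] mouth [0.50400204 0.09012749 0.155     ]
flange [0.50164906 0.08942353 0.2868    ]
home hole [ 0.57341821 -0.10330471  0.105     ]
t 6.3 p [0.4989 0.0908 0.2992] F [ 0.28  0.5  -2.34] T [ 0.07 -0.03 -0.03] gap mm 26.2 yaw_y 111.3 tilt 0.16 j [ 0.18  0.09  1.78 -0.    1.28 -1.76]
shift tool [-0.0023 -0.0017  0.0392]
```

>>> send_rows(
  hand=[-0.8,-0.8,-0.8,-0.8,-0.8,-0.8,-0.8,-0.8,-0.8,-0.8],
  translation=[
    [-0.0029,-0.0017,0.004],
    [-0.0029,-0.0017,0.01],
    [-0.0029,-0.0017,0.016],
    [-0.0029,-0.0017,0.02],
    [-0.0029,-0.0017,0.024],
    [-0.0029,-0.0017,0.027],
    [-0.0029,-0.0017,0.03],
    [-0.0029,-0.0017,0.033],
    [-0.0029,-0.0017,0.036],
    [-0.0029,-0.0017,0.036],
  ],
  roll=[0,0,0,0,0,0,0,0,0,0],
)

```text
clock: 7.3
eef_pos: [0.5019, 0.0902, 0.2628]
tool_rot: [-0.185, 0.983, -0.0, -0.002]
force: [0.7, 0.0, -2.5]
finger_gap: 0.285
```

```bash
python3 -c "
from h import *
st([.502,.0903,.25])"
```

```text
t 7.3 p [0.5019 0.0902 0.2628] F [ 0.72  0.05 -2.51] T [ 0.08 -0.01 -0.05] gap mm 26.2 yaw_y 111.3 tilt 0.2 j [ 0.18  0.13  1.82 -0.    1.2  -1.77]
shift tool [-0.0002  0.      0.0128]
```

>>> send_rows(
  hand=[-0.8,-0.8,-0.8,-0.8,-0.8,-0.8,-0.8,-0.8,-0.8,-0.8],
  translation=[
    [0,0,0.0015],
    [0,0,0.003],
    [0,0,0.0045],
    [0,0,0.006],
    [0,0,0.0075],
    [0,0,0.009],
    [0,0,0.0105],
    [0,0,0.012],
    [0,0,0.012],
    [0,0,0.012],
  ],
  roll=[0,0,0,0,0,0,0,0,0,0],
)

```text
clock: 8.3
eef_pos: [0.5017, 0.0903, 0.2508]
tool_rot: [-0.185, 0.983, -0.0, -0.002]
force: [-0.4, 0.8, -2.6]
finger_gap: 0.286
```

```bash
python3 -c "
from h import *
st([.502,.0903,.23])"
```

```text
t 8.3 p [0.5017 0.0903 0.2508] F [-0.37  0.82 -2.64] T [ 0.35  0.14 -0.02] gap mm 26.3 yaw_y 111.3 tilt 0.21 j [ 0.18  0.14  1.83 -0.    1.17 -1.77]
shift tool [-0.0003 -0.0001  0.0208]
```

Slight side load: the wall pushes the tip towards (-x,+y). I'll recentre by about 1.5 mm and go on.

>>> send_rows(
  hand=[-0.8,-0.8,-0.8,-0.8,-0.8,-0.8,-0.8,-0.8,-0.8,-0.8],
  translation=[
    [0.0002,0.0009,0],
    [0.0004,0.0018,0.001],
    [0.0004,0.0018,0.002],
    [0.0004,0.0018,0.003],
    [0.0004,0.0018,0.004],
    [0.0004,0.0018,0.005],
    [0.0004,0.0018,0.006],
    [0.0004,0.0018,0.007],
    [0.0004,0.0018,0.008],
    [0.0004,0.0018,0.008],
  ],
  roll=[0,0,0,0,0,0,0,0,0,0],
)

```text
clock: 9.3
eef_pos: [0.5006, 0.0918, 0.2426]
tool_rot: [-0.185, 0.983, -0.0, -0.002]
force: [-0.7, -0.1, -2.0]
finger_gap: 0.279
```

```bash
python3 -c "
from h import *
st([.502,.0903,.23])"
```

```text
t 9.3 p [0.5006 0.0918 0.2426] F [-0.67 -0.12 -1.96] T [ 0.04 -0.01  0.04] gap mm 25.7 yaw_y 111.3 tilt 0.22 j [ 0.18  0.15  1.84 -0.    1.16 -1.76]
shift tool [-0.0008 -0.002   0.0126]
```

>>> send_rows(
  hand=[-0.8,-0.8,-0.8,-0.8,-0.8,-0.8,-0.8,-0.8,-0.8,-0.8],
  translation=[
    [0,0,0.001],
    [0,0,0.002],
    [0,0,0.003],
    [0,0,0.004],
    [0,0,0.005],
    [0,0,0.006],
    [0,0,0.007],
    [0,0,0.008],
    [0,0,0.009],
    [0,0,0.01],
  ],
  roll=[0,0,0,0,0,0,0,0,0,0],
)

```text
clock: 10.3
eef_pos: [0.5006, 0.0918, 0.2325]
tool_rot: [-0.185, 0.983, -0.0, -0.002]
force: [-0.3, 0.4, -2.3]
finger_gap: 0.288
```

>>> send_rows(
  hand=[-0.8,-0.8,-0.8,-0.8,-0.8,-0.8,-0.8,-0.8,-0.8,-0.8],
  translation=[
    [0,0,0.0008],
    [0,0,0.0016],
    [0,0,0.0024],
    [0,0,0.0032],
    [0,0,0.004],
    [0,0,0.0048],
    [0,0,0.0056],
    [0,0,0.0064],
    [0,0,0.0072],
    [0,0,0.008],
  ],
  roll=[0,0,0,0,0,0,0,0,0,0],
  force=60,
)

```text
clock: 11.3
eef_pos: [0.5007, 0.0918, 0.2246]
tool_rot: [-0.185, 0.983, -0.0, -0.002]
force: [0.0, -0.3, 5.1]
finger_gap: 0.283
```

```bash
python3 -c "
from h import *
st([.502,.0903,.23])"
```

```text
t 11.3 p [0.5007 0.0918 0.2246] F [ 0.04 -0.33  5.1 ] T [-0.04  0.2  -0.01] gap mm 26.1 yaw_y 111.3 tilt 0.19 j [ 0.18  0.16  1.86 -0.    1.12 -1.76]
shift tool [-0.0006 -0.0019 -0.0054]
```

Contact with the cartridge at about 7.5 N; foot at about 0.069. The coaster cannot be higher than 0.063. I'll move 4.5 mm safely and estimate the coaster height from the picture to save steps.

>>> send_rows(
  hand=[-0.8,-0.8,-0.8,-0.8,-0.8,-0.8,-0.8,-0.8,-0.8,-0.8],
  translation=[
    [0,0,0.0005],
    [0,0,0.001],
    [0,0,0.0015],
    [0,0,0.002],
    [0,0,0.0025],
    [0,0,0.003],
    [0,0,0.0035],
    [0,0,0.004],
    [0,0,0.0045],
    [0,0,0.0045],
  ],
  roll=[0,0,0,0,0,0,0,0,0,0],
)

```text
clock: 12.3
eef_pos: [0.5007, 0.0918, 0.22]
tool_rot: [-0.185, 0.983, -0.0, -0.002]
force: [-0.7, -0.0, 3.4]
finger_gap: 0.283
```

```bash
python3 - <<'E'
from h import *
st()
c=np.array([.5005,.091]); 
for n in('s0','s3'):
    im=cv2.imread(f'pics/{n}.png').astype(float); g=im[:,:,1]-np.maximum(im[:,:,0],im[:,:,2])
    g[:,:240]=0;g[:,285:]=0;g[:165]=0;g[:,0:1]=0;g[210:]=0
    m=g>25
    ys,xs=np.nonzero(m);print(n,len(xs),xs.min(),xs.max(),ys.min(),ys.max())
    W=np.clip(g/np.percentile(g[m],90),0,1)
    # subpixel right/lower outline: for each row the right edge
    pts=[]
    for y in range(ys.min()+1,ys.max()):
        r=W[y]; k=np.nonzero(r>.5)[0]
        if len(k): k=k[-1]; pts.append((k+(r[k]-.5)/(r[k]-r[k+1]),y))
    P=np.array(pts);print(P.round(1).tolist())
    a=np.radians(np.arange(0,360,1))
    for z in np.arange(.036,.068,.004):
        def hull(b):
            Q=[proj('scene',[c[0]+.0025+.046*np.cos(t),c[1]-.0003+.046*np.sin(t),zz]) for t in a for zz in(z,z-.006)]
            return cv2.convexHull(np.array(Q,np.float32))
        h=hull(0);print(round(z,3),[round(cv2.pointPolygonTest(h,tuple(map(float,p)),True),2) for p in P])
E
```

```text
t 12.3 p [0.5007 0.0918 0.22  ] F [-0.66 -0.    3.36] T [-0.01  0.13 -0.  ] gap mm 26.0 yaw_y 111.3 tilt 0.2 j [ 0.18  0.17  1.87 -0.    1.11 -1.76]
s0 42 256 261 182 192
[[259.5, 183.0], [260.3, 184.0], [260.8, 185.0], [261.1, 186.0], [261.2, 187.0], [261.2, 188.0], [261.0, 189.0], [260.6, 190.0], [259.9, 191.0]]
0.036 [-2.01, -1.72, -1.27, -0.88, -0.4, 0.09, 0.58, 1.22, 1.88]
0.04 [-1.31, -1.08, -0.69, -0.38, 0.01, 0.39, 0.73, 1.23, 1.87]
0.044 [-0.62, -0.47, -0.16, 0.06, 0.33, 0.55, 0.75, 1.22, 1.7]
0.048 [0.03, 0.09, 0.31, 0.39, 0.51, 0.58, 0.75, 1.1, 1.37]Traceback (most recent call last):
  File "<stdin>", line 21, in <module>
  File "<stdin>", line 19, in hull
  File "h.py", line 12, in proj
    m=camera_model(cam)
ValueError: time passes only in moves, steps and waits
```

```bash
python3 - <<'E'
from h import *
m=camera_model('scene')
P=np.array([[259.5,183.0],[260.3,184.0],[260.8,185.0],[261.1,186.0],[261.2,187.0],[261.2,188.0],[261.0,189.0],[260.6,190.0],[259.9,191.0]],np.float32)
a=np.radians(np.arange(0,360,2))
def proj(Q): return cv2.projectPoints(np.array(Q),m['rvec'],m['tvec'],m['K'],np.array([m['k1'],0,0,0]))[0].reshape(-1,2).astype(np.float32)
for z in np.arange(.044,.066,.002):
    Q=proj([[.503+.046*np.cos(t),.0907+.046*np.sin(t),zz] for t in a for zz in(z,z-.006)])
    h=cv2.convexHull(Q);d=[round(cv2.pointPolygonTest(h,(float(p[0]),float(p[1])),True),2) for p in P];print(round(z,3),d,round(np.std(d),2))
E
```

```text
0.044 [-0.63, -0.44, -0.2, 0.07, 0.35, 0.56, 0.8, 1.2, 1.73] 0.73
0.046 [-0.29, -0.15, 0.05, 0.25, 0.46, 0.59, 0.8, 1.16, 1.58] 0.58
0.048 [0.03, 0.13, 0.27, 0.4, 0.54, 0.59, 0.8, 1.08, 1.4] 0.42
0.05 [0.35, 0.39, 0.47, 0.53, 0.58, 0.59, 0.77, 0.96, 1.18] 0.26
0.052 [0.65, 0.63, 0.64, 0.61, 0.58, 0.59, 0.7, 0.8, 0.94] 0.11
0.054 [0.94, 0.85, 0.78, 0.66, 0.58, 0.57, 0.6, 0.61, 0.68] 0.12
0.056 [1.21, 1.05, 0.88, 0.67, 0.58, 0.52, 0.46, 0.4, 0.4] 0.28
0.058 [1.47, 1.21, 0.94, 0.67, 0.57, 0.43, 0.29, 0.16, 0.11] 0.45
0.06 [1.7, 1.34, 0.97, 0.67, 0.53, 0.3, 0.09, -0.1, -0.2] 0.61
0.062 [1.91, 1.42, 0.97, 0.67, 0.45, 0.14, -0.13, -0.37, -0.52] 0.78
0.064 [2.07, 1.46, 0.97, 0.63, 0.33, -0.04, -0.37, -0.66, -0.85] 0.93
0.066 [2.19, 1.46, 0.96, 0.56, 0.17, -0.26, -0.63, -0.96, -1.19] 1.08
```

Coaster top is at about 0.053 ± 0.004. The foot is at about 0.065, so I'll move 3.5 mm more, then step with force checks.

>>> send_rows(
  hand=[-0.8,-0.8,-0.8,-0.8,-0.8,-0.8,-0.8,-0.8,-0.8,-0.8],
  translation=[
    [0,0,0.0004],
    [0,0,0.0008],
    [0,0,0.0012],
    [0,0,0.0016],
    [0,0,0.002],
    [0,0,0.0024],
    [0,0,0.0028],
    [0,0,0.0032],
    [0,0,0.0035],
    [0,0,0.0035],
  ],
  roll=[0,0,0,0,0,0,0,0,0,0],
)

```text
clock: 13.3
eef_pos: [0.5006, 0.0918, 0.2165]
tool_rot: [-0.184, 0.983, -0.0, -0.002]
force: [-0.9, -0.8, 2.7]
finger_gap: 0.281
```

>>> send_rows(
  hand=[-0.8,-0.8,-0.8,-0.8,-0.8,-0.8,-0.8,-0.8,-0.8,-0.8],
  translation=[
    [0,0,0.0002],
    [0,0,0.0004],
    [0,0,0.0006],
    [0,0,0.0008],
    [0,0,0.001],
    [0,0,0.0012],
    [0,0,0.0014],
    [0,0,0.0014],
    [0,0,0.0014],
    [0,0,0.0014],
  ],
  roll=[0,0,0,0,0,0,0,0,0,0],
)

```text
clock: 14.3
eef_pos: [0.5006, 0.0918, 0.215]
tool_rot: [-0.185, 0.983, -0.0, -0.002]
force: [-0.5, 0.6, 3.4]
finger_gap: 0.281
```

>>> send_rows(
  hand=[-0.8,-0.8,-0.8,-0.8,-0.8,-0.8,-0.8,-0.8,-0.8,-0.8],
  translation=[
    [0,0,0.0002],
    [0,0,0.0004],
    [0,0,0.0006],
    [0,0,0.0008],
    [0,0,0.001],
    [0,0,0.0012],
    [0,0,0.0014],
    [0,0,0.0014],
    [0,0,0.0014],
    [0,0,0.0014],
  ],
  roll=[0,0,0,0,0,0,0,0,0,0],
)

```text
clock: 15.3
eef_pos: [0.5006, 0.0918, 0.2136]
tool_rot: [-0.185, 0.983, -0.0, -0.002]
force: [0.0, 1.1, 3.1]
finger_gap: 0.279
```

>>> send_rows(
  hand=[-0.8,-0.8,-0.8,-0.8,-0.8,-0.8,-0.8,-0.8,-0.8,-0.8],
  translation=[
    [0,0,0.0002],
    [0,0,0.0004],
    [0,0,0.0006],
    [0,0,0.0008],
    [0,0,0.001],
    [0,0,0.0012],
    [0,0,0.0014],
    [0,0,0.0014],
    [0,0,0.0014],
    [0,0,0.0014],
  ],
  roll=[0,0,0,0,0,0,0,0,0,0],
)

```text
clock: 16.3
eef_pos: [0.5006, 0.0918, 0.2121]
tool_rot: [-0.185, 0.983, -0.0, -0.002]
force: [0.2, 1.0, 3.4]
finger_gap: 0.282
```

>>> send_rows(
  hand=[-0.8,-0.8,-0.8,-0.8,-0.8,-0.8,-0.8,-0.8,-0.8,-0.8],
  translation=[
    [0,0,0.0002],
    [0,0,0.0004],
    [0,0,0.0006],
    [0,0,0.0008],
    [0,0,0.001],
    [0,0,0.0012],
    [0,0,0.0014],
    [0,0,0.0014],
    [0,0,0.0014],
    [0,0,0.0014],
  ],
  roll=[0,0,0,0,0,0,0,0,0,0],
)

```text
clock: 17.3
eef_pos: [0.5005, 0.0918, 0.2107]
tool_rot: [-0.185, 0.983, -0.0, -0.002]
force: [-0.2, -0.3, 2.8]
finger_gap: 0.28
```

>>> send_rows(
  hand=[-0.8,-0.8,-0.8,-0.8,-0.8,-0.8,-0.8,-0.8,-0.8,-0.8],
  translation=[
    [0,0,0.0002],
    [0,0,0.0004],
    [0,0,0.0006],
    [0,0,0.0008],
    [0,0,0.001],
    [0,0,0.0012],
    [0,0,0.0014],
    [0,0,0.0014],
    [0,0,0.0014],
    [0,0,0.0014],
  ],
  roll=[0,0,0,0,0,0,0,0,0,0],
)

```text
clock: 18.3
eef_pos: [0.5005, 0.0918, 0.2092]
tool_rot: [-0.185, 0.983, -0.0, -0.002]
force: [-0.4, 0.1, 2.9]
finger_gap: 0.281
```

>>> send_rows(
  hand=[-0.8,-0.8,-0.8,-0.8,-0.8,-0.8,-0.8,-0.8,-0.8,-0.8],
  translation=[
    [0,0,0.0002],
    [0,0,0.0004],
    [0,0,0.0006],
    [0,0,0.0008],
    [0,0,0.001],
    [0,0,0.0012],
    [0,0,0.0014],
    [0,0,0.0014],
    [0,0,0.0014],
    [0,0,0.0014],
  ],
  roll=[0,0,0,0,0,0,0,0,0,0],
)

```text
clock: 19.3
eef_pos: [0.5005, 0.0918, 0.2078]
tool_rot: [-0.185, 0.983, -0.0, -0.002]
force: [1.6, -0.4, 3.9]
finger_gap: 0.282
```

>>> send_rows(
  hand=[-0.8,-0.8,-0.8,-0.8,-0.8,-0.8,-0.8,-0.8,-0.8,-0.8],
  translation=[
    [0,0,0.0002],
    [0,0,0.0004],
    [0,0,0.0006],
    [0,0,0.0008],
    [0,0,0.001],
    [0,0,0.0012],
    [0,0,0.0012],
    [0,0,0.0012],
    [0,0,0.0012],
    [0,0,0.0012],
  ],
  roll=[0,0,0,0,0,0,0,0,0,0],
)

```text
clock: 20.3
eef_pos: [0.5004, 0.0918, 0.2065]
tool_rot: [-0.185, 0.983, -0.0, -0.002]
force: [1.2, 0.5, 3.6]
finger_gap: 0.282
```

>>> send_rows(
  hand=[-0.8,-0.8,-0.8,-0.8,-0.8,-0.8,-0.8,-0.8,-0.8,-0.8],
  translation=[
    [0,0,0.0002],
    [0,0,0.0004],
    [0,0,0.0006],
    [0,0,0.0008],
    [0,0,0.001],
    [0,0,0.0012],
    [0,0,0.0014],
    [0,0,0.0014],
    [0,0,0.0014],
    [0,0,0.0014],
  ],
  roll=[0,0,0,0,0,0,0,0,0,0],
)

```text
clock: 21.3
eef_pos: [0.5004, 0.0918, 0.2051]
tool_rot: [-0.185, 0.983, -0.0, -0.002]
force: [0.4, 0.4, 2.3]
finger_gap: 0.28
```

>>> send_rows(
  hand=[-0.8,-0.8,-0.8,-0.8,-0.8,-0.8,-0.8,-0.8,-0.8,-0.8],
  translation=[
    [0,0,0.0002],
    [0,0,0.0004],
    [0,0,0.0006],
    [0,0,0.0008],
    [0,0,0.001],
    [0,0,0.0012],
    [0,0,0.0014],
    [0,0,0.0014],
    [0,0,0.0014],
    [0,0,0.0014],
  ],
  roll=[0,0,0,0,0,0,0,0,0,0],
)

```text
clock: 22.3
eef_pos: [0.5007, 0.0918, 0.2041]
tool_rot: [-0.185, 0.983, -0.0, -0.002]
force: [0.5, -0.4, 8.1]
finger_gap: 0.283
```

Coaster contact: total push is now about 10.5 N. Press a bit further.

>>> send_rows(
  hand=[-0.8,-0.8,-0.8,-0.8,-0.8,-0.8,-0.8,-0.8,-0.8,-0.8],
  translation=[
    [0,0,0.0003],
    [0,0,0.0005],
    [0,0,0.0007],
    [0,0,0.0009],
    [0,0,0.0009],
    [0,0,0.0009],
    [0,0,0.0009],
    [0,0,0.0009],
    [0,0,0.0009],
    [0,0,0.0009],
  ],
  roll=[0,0,0,0,0,0,0,0,0,0],
)

```text
clock: 23.3
eef_pos: [0.5008, 0.0918, 0.2038]
tool_rot: [-0.184, 0.983, -0.0, -0.001]
force: [-1.8, -0.4, 8.8]
finger_gap: 0.279
```

```bash
python3 -c "
from h import *
st()"
```

```text
t 23.3 p [0.5008 0.0918 0.2038] F [-1.75 -0.42  8.8 ] T [ 0.01  0.33 -0.06] gap mm 25.7 yaw_y 111.3 tilt 0.17 j [ 0.18  0.19  1.89 -0.    1.07 -1.76]
```

>>> send_rows(
  hand=[-0.8,-0.8,-0.8,-0.8,-0.8,-0.8,-0.8,-0.8,-0.8,-0.8],
  translation=[
    [0,0,0.0006],
    [0,0,0.0008],
    [0,0,0.001],
    [0,0,0.0012],
    [0,0,0.0012],
    [0,0,0.0012],
    [0,0,0.0012],
    [0,0,0.0012],
    [0,0,0.0012],
    [0,0,0.0012],
  ],
  roll=[0,0,0,0,0,0,0,0,0,0],
)

```text
clock: 24.3
eef_pos: [0.501, 0.0919, 0.2035]
tool_rot: [-0.185, 0.983, -0.0, -0.001]
force: [-2.5, -1.2, 12.2]
finger_gap: 0.279
```

```bash
python3 -c "
from h import *
st()"
```

```text
t 24.3 p [0.501  0.0919 0.2035] F [-2.49 -1.25 12.17] T [-0.04  0.6   0.05] gap mm 25.7 yaw_y 111.3 tilt 0.13 j [ 0.18  0.19  1.89 -0.    1.07 -1.76]
```

>>> send_rows(
  hand=[-0.8,-0.8,-0.8,-0.8,-0.8,-0.8,-0.8,-0.8,-0.8,-0.8],
  translation=[
    [0,0,0.001],
    [0,0,0.0011],
    [0,0,0.0012],
    [0,0,0.0012],
    [0,0,0.0012],
    [0,0,0.0012],
    [0,0,0.0012],
    [0,0,0.0012],
    [0,0,0.0012],
    [0,0,0.0012],
  ],
  roll=[0,0,0,0,0,0,0,0,0,0],
)

```text
clock: 25.3
eef_pos: [0.5012, 0.0919, 0.2034]
tool_rot: [-0.185, 0.983, -0.0, -0.001]
force: [-2.8, -0.7, 14.9]
finger_gap: 0.284
```

```bash
python3 -c "
from h import *
st()"
```

```text
t 25.3 p [0.5012 0.0919 0.2034] F [-2.79 -0.67 14.91] T [-0.06  0.73 -0.01] gap mm 26.1 yaw_y 111.3 tilt 0.1 j [ 0.18  0.19  1.89 -0.    1.07 -1.76]
```

About 17 N. I'll hold this for one more second.

>>> send_rows(
  hand=[-0.8,-0.8,-0.8,-0.8,-0.8,-0.8,-0.8,-0.8,-0.8,-0.8],
  translation=[
    [0,0,0.0011],
    [0,0,0.0011],
    [0,0,0.0011],
    [0,0,0.0011],
    [0,0,0.0011],
    [0,0,0.0011],
    [0,0,0.0011],
    [0,0,0.0011],
    [0,0,0.0011],
    [0,0,0.0011],
  ],
  roll=[0,0,0,0,0,0,0,0,0,0],
)

```text
clock: 26.3
eef_pos: [0.5012, 0.0918, 0.2033]
tool_rot: [-0.185, 0.983, -0.0, -0.001]
force: [-3.6, -1.1, 13.9]
finger_gap: 0.277
```

```bash
python3 -c "
from h import *
st([.5004,.0918,.30])"
```

```text
t 26.3 p [0.5012 0.0918 0.2033] F [-3.6  -1.08 13.91] T [-0.2   0.93  0.02] gap mm 25.5 yaw_y 111.3 tilt 0.1 j [ 0.18  0.19  1.89 -0.    1.07 -1.76]
shift tool [ 0.0009  0.0002 -0.0967]
```

>>> send_rows(
  hand=[-0.8,-0.8,-0.8,-0.8,-0.8,-0.8,-0.8,-0.8,-0.8,-0.8],
  translation=[
    [0.0005,0,-0.001],
    [0.0009,0,-0.006],
    [0.0009,0,-0.016],
    [0.0009,0,-0.028],
    [0.0009,0,-0.042],
    [0.0009,0,-0.056],
    [0.0009,0,-0.07],
    [0.0009,0,-0.084],
    [0.0009,0,-0.098],
    [0.0009,0,-0.1],
  ],
  roll=[0,0,0,0,0,0,0,0,0,0],
)

```text
clock: 27.3
eef_pos: [0.5014, 0.0917, 0.3055]
tool_rot: [-0.185, 0.983, -0.0, 0.001]
force: [-0.1, 0.0, -1.8]
finger_gap: 0.278
```

```bash
python3 -c "
from h import *
st([.5703,-.1027,.3025])
snap('scene','s4');crop('c7','s4',200,85,300,195,5.4)"
```

```text
t 27.3 p [0.5014 0.0917 0.3055] F [-0.15  0.04 -1.82] T [ 0.09  0.   -0.06] gap mm 25.6 yaw_y 111.3 tilt 0.08 j [ 0.18  0.09  1.76 -0.    1.28 -1.76]
shift tool [ 0.0064 -0.2062  0.0031]
```

View pics/c7.png

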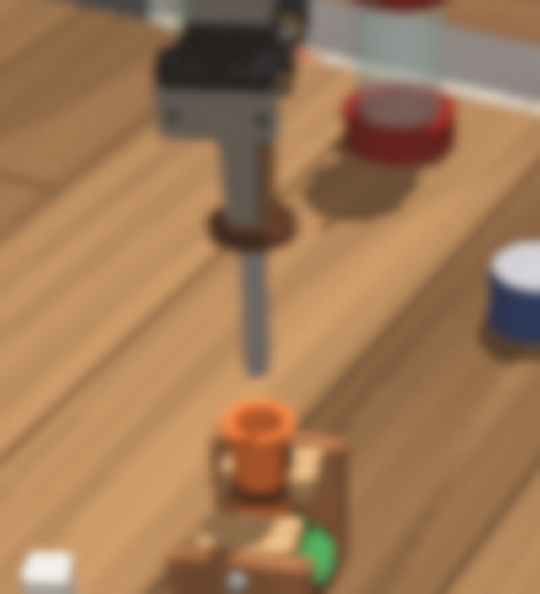

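c7 shows the rod out of the barrel and straight (flange (253,228), tip (256,372)), with the barrel mouth at (259,420). Back to the block.

>>> send_rows(
  hand=[-0.8,-0.8,-0.8,-0.8,-0.8,-0.8,-0.8,-0.8,-0.8,-0.8],
  translation=[
    [0.0005,-0.012,0],
    [0.001,-0.035,0],
    [0.002,-0.065,0],
    [0.003,-0.095,0],
    [0.004,-0.125,0],
    [0.005,-0.155,0],
    [0.006,-0.18,0],
    [0.0064,-0.198,0],
    [0.0064,-0.2062,0],
    [0.0064,-0.2062,0],
  ],
  roll=[0,0,0,0,0,0,0,0,0,0],
)

```text
clock: 28.35
eef_pos: [0.5699, -0.1035, 0.3042]
tool_rot: [-0.184, 0.983, -0.0, -0.0]
force: [-0.4, 1.7, -2.2]
finger_gap: 0.282
```

```bash
python3 -c "
from h import *
st([.5703,-.1027,.240])"
```

```text
t 28.35 p [ 0.5699 -0.1035  0.3042] F [-0.37  1.67 -2.18] T [0.03 0.04 0.  ] gap mm 25.9 yaw_y 111.2 tilt 0.02 j [-0.18  0.21  1.63 -0.    1.31 -2.12]
shift tool [-0.0007  0.0006  0.0642]
```

>>> send_rows(
  hand=[-0.8,-0.8,-0.8,-0.8,-0.8,-0.8,-0.8,-0.8,-0.8,-0.8],
  translation=[
    [-0.0007,0.0006,0.01],
    [-0.0007,0.0006,0.025],
    [-0.0007,0.0006,0.04],
    [-0.0007,0.0006,0.055],
    [-0.0007,0.0006,0.067],
    [-0.0007,0.0006,0.075],
    [-0.0007,0.0006,0.08],
    [-0.0007,0.0006,0.085],
    [-0.0007,0.0006,0.09],
    [-0.0007,0.0006,0.09],
  ],
  roll=[0,0,0,0,0,0,0,0,0,0],
)

```text
clock: 29.35
eef_pos: [0.5701, -0.1027, 0.2138]
tool_rot: [-0.184, 0.983, 0.0, -0.0]
force: [-0.2, -0.1, -1.4]
finger_gap: 0.277
```

```bash
python3 -c "
from h import *
st([.5703,-.1027,.1217])"
```

```text
t 29.35 p [ 0.5701 -0.1027  0.2138] F [-0.21 -0.05 -1.39] T [0.11 0.07 0.03] gap mm 25.5 yaw_y 111.2 tilt 0.05 j [-0.18  0.28  1.73 -0.    1.13 -2.12]
shift tool [-0.0002 -0.0001  0.0921]
```

Tip is inside the hole with little load. Down most of the way, then the last part slowly.

>>> send_rows(
  hand=[-0.8,-0.8,-0.8,-0.8,-0.8,-0.8,-0.8,-0.8,-0.8,-0.8],
  translation=[
    [0,0,0.007],
    [0,0,0.016],
    [0,0,0.026],
    [0,0,0.036],
    [0,0,0.046],
    [0,0,0.056],
    [0,0,0.066],
    [0,0,0.076],
    [0,0,0.084],
    [0,0,0.086],
  ],
  roll=[0,0,0,0,0,0,0,0,0,0],
)

```text
clock: 30.35
eef_pos: [0.5695, -0.1026, 0.1266]
tool_rot: [-0.184, 0.983, 0.0, -0.001]
force: [-0.2, 0.4, -2.7]
finger_gap: 0.28
```

```bash
python3 -c "
from h import *
st([.5703,-.1027,.1205])"
```

```text
t 30.35 p [ 0.5695 -0.1026  0.1266] F [-0.2   0.44 -2.74] T [ 0.11  0.   -0.01] gap mm 25.7 yaw_y 111.2 tilt 0.14 j [-0.18  0.38  1.81 -0.    0.95 -2.12]
shift tool [-0.0007 -0.0004  0.0061]
```

>>> send_rows(
  hand=[-0.8,-0.8,-0.8,-0.8,-0.8,-0.8,-0.8,-0.8,-0.8,-0.8],
  translation=[
    [0,0,0.001],
    [0,0,0.002],
    [0,0,0.003],
    [0,0,0.004],
    [0,0,0.005],
    [0,0,0.0056],
    [0,0,0.006],
    [0,0,0.0062],
    [0,0,0.0062],
    [0,0,0.0062],
  ],
  roll=[0,0,0,0,0,0,0,0,0,0],
)

```text
clock: 31.35
eef_pos: [0.5695, -0.1026, 0.1204]
tool_rot: [-0.184, 0.983, 0.0, -0.001]
force: [-0.7, -0.6, -2.0]
finger_gap: 0.275
```

```bash
python3 -c "
from h import *
st([.5703,-.1027,.1205])"
```

```text
t 31.35 p [ 0.5695 -0.1026  0.1204] F [-0.68 -0.62 -2.02] T [ 0.04  0.05 -0.01] gap mm 25.3 yaw_y 111.2 tilt 0.13 j [-0.18  0.39  1.81 -0.    0.94 -2.12]
shift tool [-0.0007 -0.0004 -0.0001]
```

>>> send_rows(
  hand=[-0.8,-0.8,-0.8,-0.8,-0.8,-0.8,-0.8,-0.8,-0.8,-0.8],
  translation=[
    [0,0,0.0002],
    [0,0,0.0004],
    [0,0,0.0006],
    [0,0,0.0008],
    [0,0,0.001],
    [0,0,0.0012],
    [0,0,0.0012],
    [0,0,0.0012],
    [0,0,0.0012],
    [0,0,0.0012],
  ],
  roll=[0,0,0,0,0,0,0,0,0,0],
)

```text
clock: 32.35
eef_pos: [0.5695, -0.1026, 0.1202]
tool_rot: [-0.184, 0.983, 0.0, -0.001]
force: [-4.8, 2.0, 9.4]
finger_gap: 0.279
```

Flange is seated (stops at 0.1202, the same height as at pick-up, with the force rising). Release and retreat.

>>> send_rows(
  hand=[-0.2,0.2,0.6,1,1,1,1,1,1,1],
  translation=[
    [0,0,0],
    [0,0,0],
    [0,0,0],
    [0,0,0],
    [0,0,0],
    [0,0,0],
    [0,0,0],
    [0,0,0],
    [0,0,0],
    [0,0,0],
  ],
  roll=[0,0,0,0,0,0,0,0,0,0],
)

```text
clock: 33.35
eef_pos: [0.5695, -0.1026, 0.1202]
tool_rot: [-0.184, 0.983, 0.0, -0.001]
force: [-0.2, -0.1, -0.2]
finger_gap: 0.996
```

>>> send_rows(
  hand=[1,1,1,1,1,1,1,1,1,1],
  translation=[
    [0,0,-0.01],
    [0,0,-0.025],
    [0,0,-0.045],
    [0,0,-0.07],
    [0,0,-0.1],
    [0,0,-0.13],
    [0,0,-0.16],
    [0,0,-0.18],
    [0,0,-0.18],
    [0,0,-0.18],
  ],
  roll=[0,0,0,0,0,0,0,0,0,0],
)

```text
clock: 34.35
eef_pos: [0.5699, -0.1026, 0.3009]
tool_rot: [-0.184, 0.983, 0.0, -0.0]
force: [-0.8, -0.2, -0.2]
finger_gap: 0.997
```

```bash
python3 -c "
from h import *
st()
snap('scene','s5');cv2.imwrite('pics/s5b.png',cv2.resize(cv2.imread('pics/s5.png')[90:330,120:440],(800,600),interpolation=2))"
```

```text
t 34.35 p [ 0.5699 -0.1026  0.3009] F [-0.81 -0.16 -0.22] T [0.07 0.03 0.03] gap mm 91.8 yaw_y 111.2 tilt 0.04 j [-0.18  0.21  1.63 -0.    1.3  -2.12]
```

View pics/s5b.png

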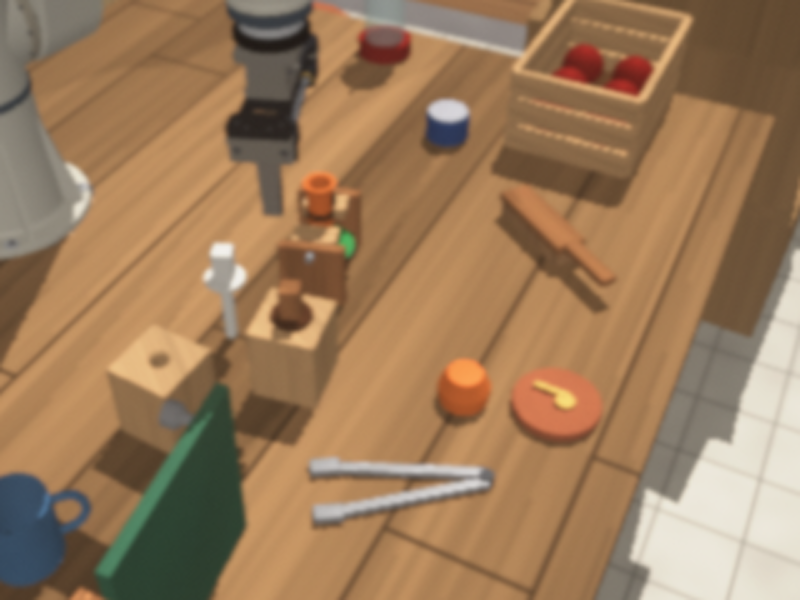

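The last picture shows the rod upright in its block at (292,305) with its flange on the top. The gripper is clear above, and everything else is where it was. Handing in.

```bash
python3 -c "
from h import *
print(bot.close_job())"
```

```text
the job is handed in; nothing more can be done
None
```

I drove the cartridge down onto the coaster with the ejector rod, put the rod back in its block, and handed the job in at about 34 s. No verdict came back.

- **Press:** I pushed the cartridge down slowly until the force showed the coaster, with its foot at about 49 mm by calculation, roughly 26 mm below the barrel. I then held it still for over a second. The wrist force, less the rod's weight, read about 14.6, 17 and 16.3 N over the last seconds. That is the highest I saw, but I only read it at the end of each one-second move, so a short peak in between would not show.
- **Rod back home:** The flange stopped at the same tool height as when I picked the rod up (0.1202 m), with the force rising as it seated. The last picture shows it upright in its block, the gripper clear, and the loose things in view where they were.
- **Disagreements:**
  - The two cameras differed by about 3–4 mm in x. I corrected this from the slight side load on entering the bore.
  - The coaster height from the image (about 53 mm) was about 4 mm above where the force showed it.
- **Not checked:** I did not look at the cartridge itself after drawing the rod out, so its final position rests on the force and travel readings.

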